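# Walk the cactus trough back onto its tape marks

### The arm

A 6-joint arm with a two-finger parallel gripper is mounted at the origin on the work surface. World frame = base frame: x ahead of the robot, y to its left, z up, the work surface at z = 0. Lengths are in m, angles in rad, forces in N, time in s.
With the tool pointing down it reaches from about 0.375 to 0.9 m from the base axis. Payload 3.1 kg.
Tool frame: the origin (TCP) lies at the very end of the fingers, on their centre line; the grasp point (between the pads) lies 19 mm behind it (robot.grip_depth is the distance from the TCP to the grasp point, in m); z points along the fingers, y is the direction in which the jaws open and shut (so a half turn about z gives the same grasp; the last joint's range is limited). The gripper opens to 87 mm and grips with 3 to 60 N. Pads are 19 mm wide; open, the fingers measure 117 mm over their backs; the gripper's body (75 mm by 190 mm) begins 51 mm behind the grasp point.
Start: joints at [-1.371, 0.527, 1.433, -0, 1.181, -0.178], TCP at [0.231, -0.581, 0.223] pointing down, gripper open.
Joint ranges: [-3.08, 3.08], [-0.75, 2.2], [0.22, 2.44], [-1.43, 4.57], [0, 2.65], [-2.85, 2.85]. Speed limits (rad/s): [2.79, 2.79, 3.14, 3.14, 3.14, 3.14].

### API

Orientations are given as a unit quaternion [w, x, y, z].
In Python, from cell import state, eyes, order, robot gives the robot as it stands.
- The arm moves only by the tool carry_out, never from a script. Its argument "series" is a list of rows, each a list of 7 numbers: the shift along the tool's x, y, z in mm, then the turn, a rotation vector about the tool's x, y, z in rad, then the gripper's target within -1 to 1 (fully open at 1, half-way at 0, shut at -1). A call has 1 to 5 rows; each row is the pose to reach, as a shift and turn from the pose commanded when the call began, along the tool's axes at that moment; what a row does not reach only later rows make up. A row lasts 1/12 s, in which the tool goes at most 41.7 mm and 7.16 degrees, less where a joint would pass 70% of its speed; a pose out of reach is approached as far as the arm can. A call with a gripper value outside its range is refused whole. The fingers move at their own pace and stop on an object; "newtons" is the grip in N (left out, the last holds). Time passes only in rows, so rows that repeat a pose let the fingers close. It gives the time, the measured TCP pose, the force and the opening at its end, in the units of the state.
- state(): the state, without advancing time (a new reading comes with each control period).
- eyes.grab_frame(name): name is "scene" or "top" or "wrist"; returns a dict with "img" (384x512x3 uint8, red, green, blue), "mtx" (3x3 intrinsics, pixels), "dist_coeffs" ([k1, k2, p1, p2, k3] as OpenCV has them; the pictures are not rectified), "rvec" (rotation vector, rad) and "tvec" (3), from world to camera coordinates, as OpenCV has them. Camera axes: x right, y down, z forward; pixel columns grow to the right and rows downward; lengths in m; the calibration is good to about 2 mm. A picture is of the moment at which its call begins. There is no depth.
- order.sign_off(): hands the job in, once; it reports no verdict.
The state is a dict: "clock": time; "q": joint angles; "joint_velocities": joint speeds; "joint_efforts": joint torques, N m; "eef_pos": TCP position; "orientation": TCP orientation; "wrist_force": force on the tool from outside, world axes, zero at the start; "torque": the same for the moment, N m; "grip_width": finger opening in m.
Only numpy, scipy, OpenCV 4.12 (cv2) and the standard library are available. Lean on these libraries where they do the work, as an engineer would, in place of code of your own. Each camera call takes 0.05 s, during which the arm holds its last target. There are 200 camera calls.

### The job

First lift the white thermometer off the heavy cactus trough and stand it on the cork pad. Then, without lifting or tipping the trough, walk it forward by pushing its two near corners in turn, in good steps (each time one corner should lead the other by 3 to 4 cm, never by more than 8 cm), until it stands square inside the yellow tape corners. Finally take the thermometer again and stand it upright on the table against the middle of the trough's front, the long side away from the robot, square to it and with less than a centimetre between; leave everything else where it is.

Things in the scene. Friction and masses are not known exactly. Their poses are not given: they have to be found in the camera images.
- trough: Heavy terracotta trough, 100 (x) x 260 (y) x 80 mm high, about 2.2 kg, flat upright sides, four rubber feet near its corners. Origin: centre of underside; +x side = front, away from robot. Pushed near one end it swings about a point nearer the other. Gravel at 70 mm height; on it two fixed upright cacti, 26 mm across, at y +-46, tops 161 mm above the table; low plants (to 88 mm) at the ends.
- near_left (a point): Point on the trough's near face, 25 mm in from its left (+y) end, 55 mm above the table: a good place to push the left near corner, with the fingertips of the shut gripper (lower down, the gripper's broader parts meet the rim first).
- near_right (a point): The same at the right (-y) end of the near face.
- thermometer: White upright block, 30 (x) x 44 (y) x 110 mm high, 0.12 kg, round grey dials. Origin: centre of underside. Starts on the trough's gravel between the cacti, about 10 mm free at its left and right: there grip it across its 30 mm (fingers before and behind). Against the trough's front, only a grip across its 44 mm (along y) has room.
- pad: Cork pad, 110 by 110 by 4 mm, fixed to the table to the left or right of the trough. Origin: centre of its underside.
- mat: Thin dark card flush with the table (no height), with four yellow tape corners. Origin: centre of the rectangle they mark, 132 (x) x 295 (y) mm inside the tape, where the trough belongs; +x forward, away from the robot. The card goes on 80 mm beyond the tape in front.
- card_house: Bystander: cardboard box 80 by 100 by 70 mm with two paper tubes on top (96 mm high in all), on the other side from the pad. Origin: centre of its underside.
- pencil_cup: Bystander: blue pencil cup, 76 mm across, 95 mm high (150 with pencils), at the back right. Origin: centre of its underside.
- glue: Bystander: white glue bottle, 48 mm across, 120 mm high, at the back left. Origin: centre of its underside.
- spare_pot: Bystander: empty terracotta pot, 90 mm across, 80 mm high, beyond the mat to the right. Origin: centre of its underside.
- tape_roll: Bystander: yellow roll of tape lying flat, 80 mm across, 24 mm high, beyond the mat to the left. Origin: centre of its underside.
- jug: Bystander: green jug, 100 mm across, 130 mm high, far left. Origin: centre of its underside.
- carton: Bystander: striped carton 70 by 70 by 150 mm, far right. Origin: centre of its underside.
Things that resemble listed ones, but are neither listed nor needed, are in the scene too. What is shaped like the thermometer but orange or red is not meant.

How it is judged:
By the outcome, as a careful person would: the job done as asked, in the order asked, and still so for the second after the job is handed in, with the robot touching nothing.
It also fails if it takes over 69 s, if anything falls off the work surface, if the arm or the gripper's body presses on something with over 40 N, if the wrist force passes 120 N, or if a joint passes its speed limit or range.

## Working session

There is one attempt and no reset: what is moved stays moved. The work goes in short steps, Python scripts to look and compute and a tool call to move; the robot and the scene stay as the last step left them, time stands still between calls to the robot, and variables do not carry over. Pictures are saved under pics/ and viewed, about 8 in all and at most 12, crops included, and the job is handed in when it is done.

Besides the shell and the picture viewer there is one more tool, called after "Call:" by a JSON object that holds its "method" and its "body", one argument or row to a line. carry_out: Moves the arm, as the interface text tells. Its arguments: {"type":"object","properties":{"series":{"type":"array"},"newtons":{"type":"number"}},"required":["series"]}

```bash
mkdir -p pics; ls
cat > h.py <<'E'
import numpy as np, cv2
from cell import state, eyes, order, robot
from scipy.spatial.transform import Rotation as R
def grab(n, save=None):
    f=eyes.grab_frame(n)
    if save: cv2.imwrite(f'pics/{save}.png', f['img'][:,:,::-1])
    return f
def w(f,px,z):
    "pixels -> world at height z"
    px=np.atleast_2d(np.array(px,float)); z=np.broadcast_to(z,(len(px),))
    u=cv2.undistortPoints(px[:,None],np.array(f['mtx']),np.array(f['dist_coeffs']))[:,0]
    Rm=cv2.Rodrigues(np.array(f['rvec'],float))[0]; t=np.array(f['tvec'],float).ravel()
    c=-Rm.T@t; d=np.c_[u,np.ones(len(u))]@Rm
    return c+d*((z-c[2])/d[:,2])[:,None]
def proj(f,P):
    return cv2.projectPoints(np.atleast_2d(np.array(P,float)),np.array(f['rvec'],float),np.array(f['tvec'],float),np.array(f['mtx']),np.array(f['dist_coeffs']))[0][:,0]
def tool(dw):
    s=state(); w_,x,y,z=s['orientation']; return R.from_quat([x,y,z,w_]).inv().apply(dw)
E
python3 - <<'E'
from h import *
import pickle
a=grab('scene','a');b=grab('top','b')
pickle.dump((a,b),open('f0.pkl','wb'))
cv2.imwrite('pics/ab.png',np.hstack([cv2.resize(x['img'],(800,600)) for x in (b,)])[:,:,::-1])
s=state();print(s)
w_,x,y,z=s['orientation'];print(R.from_quat([x,y,z,w_]).as_matrix().round(3))
print([k for k in dir(robot) if k[0]!='_'])
E
```

```text
pics
{'clock': 0.1, 'q': array([-1.37050496e+00,  5.28377885e-01,  1.43379371e+00,  1.21308665e-05,
        1.18137468e+00, -1.78547154e-01]), 'joint_velocities': array([-0.00011926, -0.00121732, -0.00182685, -0.00118695, -0.00092588,
        0.00064218]), 'joint_efforts': array([ 1.21095019e-05, -4.40986204e+01, -1.77151161e+01,  6.33723778e-02,
        5.33994043e-02, -5.25139501e-05]), 'eef_pos': array([ 0.23102034, -0.58002348,  0.22166038]), 'orientation': array([-9.76810725e-04,  9.82113713e-01,  1.88286220e-01, -5.01102447e-06]), 'wrist_force': array([ 0.01924388,  0.37588617, -0.05617022]), 'torque': array([-0.03422643,  0.01259807, -0.05044696]), 'grip_width': 0.08735494318354368}
[[ 0.929  0.37  -0.   ]
 [ 0.37  -0.929  0.002]
 [ 0.    -0.002 -1.   ]]
['IKError', 'grip_depth']
```

View pics/ab.png

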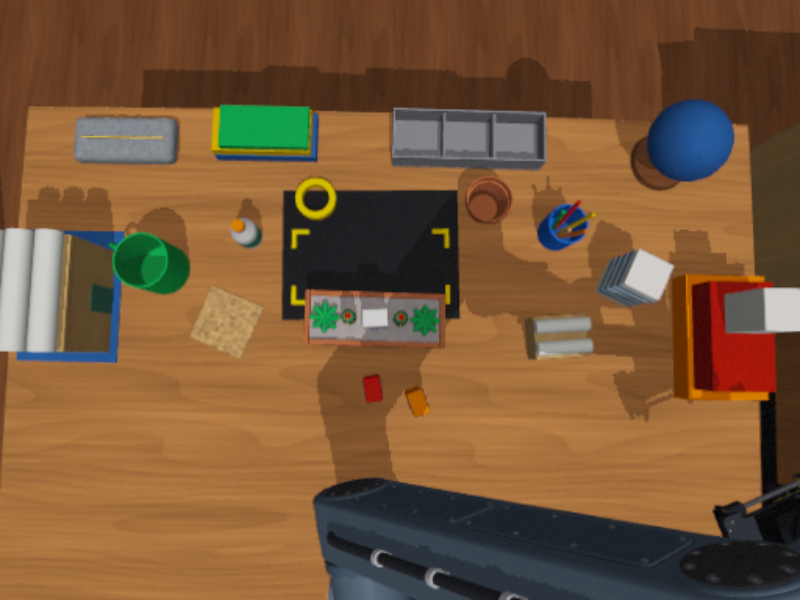

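View pics/a.png

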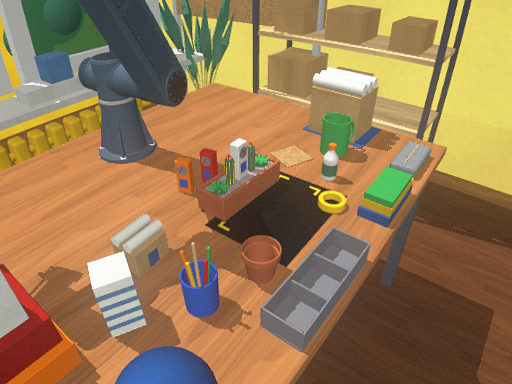

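The top view (800 px) shows the trough rim at about (305–445, 290–347), the thermometer at (375,317), the pad at (227,322), tape corners at (292–449, 230–302), and red and orange decoys nearer the robot. I'll take an enlarged crop to measure from.

Run:
```python
import pickle,cv2
a,b=pickle.load(open('f0.pkl','rb'))
c=b['img'][112:272,112:312]
cv2.imwrite('pics/c.png',cv2.resize(c,None,fx=4,fy=4,interpolation=cv2.INTER_CUBIC)[:,:,::-1])
```

```text
(no output)
```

View pics/c.png

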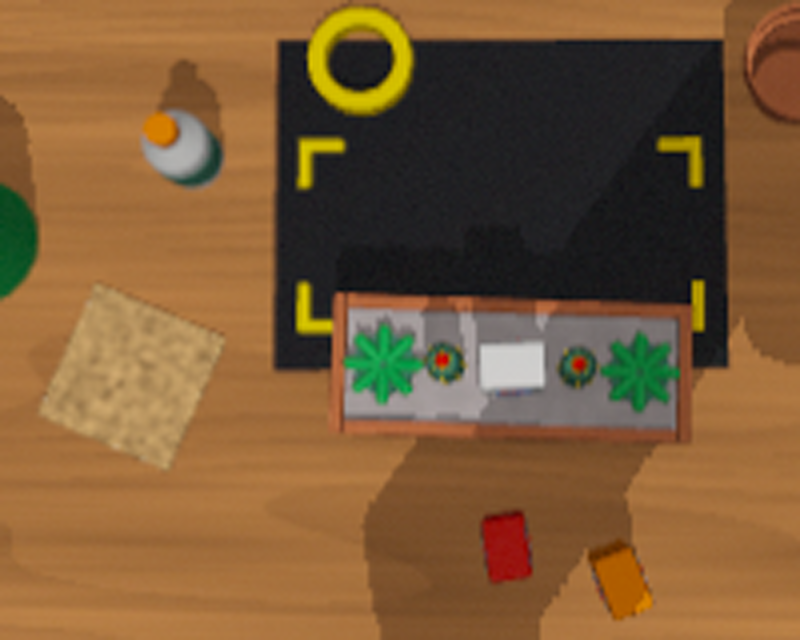

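Run:
```python
from h import *
import pickle
a,b=pickle.load(open('f0.pkl','rb'))
q=lambda L,z:w(b,112+(np.array(L)+.5)/4-.5,z)
for n,L,z in [('trough',[(334,292),(691,305),(690,441),(330,432)],.08),('therm',[(479,343),(544,341),(545,388),(481,390)],.18),('pad',[(98,284),(224,338),(167,470),(39,410)],.004),
 ('tape_in',[(312,152),(690,152),(690,320),(312,320)],0),('card',[(277,40),(722,40),(727,367),(275,368)],0),('cacti',[(445,360),(577,365)],.161),('red/orange',[(506,547),(624,580)],.11),('glue',[(160,128)],.12),('roll',[(360,60)],.024)]:
    P=q(L,z);print(n,P.round(4)[:,:2].tolist(),P.mean(0).round(4), [round(float(np.linalg.norm(P[i]-P[i-1])),4) for i in range(len(P))])
    if len(P)==4:
        d=(P[1]-P[0])+(P[2]-P[3]); print('  yaw of left-right axis deg', np.degrees(np.arctan2(d[0],-d[1])).round(2))
R_=cv2.Rodrigues(b['rvec'])[0];print('cam',-R_.T@np.array(b['tvec']).ravel())
```

```text
trough [[0.5728, 0.1542], [0.5683, -0.1036], [0.4703, -0.1038], [0.4722, 0.154]] [0.5209 0.0252 0.08  ] [0.1006, 0.2578, 0.0981, 0.2578]
  yaw of left-right axis deg -0.71
therm [[0.5311, 0.0459], [0.5332, 0.0034], [0.5024, 0.0022], [0.5003, 0.044]] [0.5167 0.0239 0.18  ] [0.0308, 0.0426, 0.0308, 0.0419]
  yaw of left-right axis deg 2.84
pad [[0.583, 0.3452], [0.5433, 0.2468], [0.4418, 0.2865], [0.4855, 0.3861]] [0.5134 0.3161 0.004 ] [0.1058, 0.1062, 0.109, 0.1087]
  yaw of left-right axis deg -22.84
tape_in [[0.6899, 0.1846], [0.6962, -0.1101], [0.5643, -0.1113], [0.5588, 0.1804]] [0.6273 0.0359 0.    ] [0.1312, 0.2948, 0.1319, 0.2917]
  yaw of left-right axis deg 1.16
card [[0.7784, 0.2151], [0.7864, -0.1346], [0.5284, -0.1403], [0.5212, 0.2076]] [0.6536 0.0369 0.    ] [0.2573, 0.3498, 0.258, 0.3479]
  yaw of left-right axis deg 1.25
cacti [[0.5206, 0.0689], [0.5189, -0.0192]] [0.5198 0.0249 0.161 ] [0.0881, 0.0881]
red/orange [[0.3946, 0.0264], [0.3732, -0.0558]] [ 0.3839 -0.0147  0.11  ] [0.0849, 0.0849]
glue [[0.6821, 0.2749]] [0.6821 0.2749 0.12  ] [0.0]
roll [[0.7577, 0.1469]] [0.7577 0.1469 0.024 ] [0.0]
cam [0.46051957 0.01455357 1.2081406 ]
```

Measurements agree with the given sizes. The trough is at (0.521, 0.025), yaw about -0.7°. The thermometer is at (0.517, 0.024), the pad at (0.513, 0.316), and the tape rectangle at (0.627, 0.036), yaw about 1.2°. I'll move over the thermometer now.

Call:
{"method": "carry_out", "body": {
  "series": [
    [24,-23,-4,0,0,0,1],
    [49,-46,-8,0,0,0,1],
    [73,-68,-12,0,0,0,1],
    [98,-91,-16,0,0,0,1],
    [122,-114,-20,0,0,0,1]
  ],
  "newtons": 15
}}

```text
clock: 0.52
eef_pos: [0.3026, -0.4279, 0.2422]
orientation: [-0.001, 0.982, 0.188, -0.0]
wrist_force: [0.3, -0.5, 0.5]
grip_width: 0.0871
```

Call:
{"method": "carry_out", "body": {
  "series": [
    [24,-23,-4,0,0,0,1],
    [49,-46,-8,0,0,0,1],
    [73,-68,-12,0,0,0,1],
    [98,-91,-16,0,0,0,1],
    [122,-114,-20,0,0,0,1]
  ]
}}

```text
clock: 0.93
eef_pos: [0.3738, -0.2768, 0.2625]
orientation: [-0.0, 0.982, 0.188, -0.0]
wrist_force: [1.3, -0.9, 1.6]
grip_width: 0.0869
```

Call:
{"method": "carry_out", "body": {
  "series": [
    [24,-23,0,0,0,0,1],
    [49,-46,0,0,0,0,1],
    [73,-68,0,0,0,0,1],
    [98,-91,0,0,0,0,1],
    [122,-114,0,0,0,0,1]
  ]
}}

```text
clock: 1.35
eef_pos: [0.445, -0.1258, 0.2624]
orientation: [-0.0, 0.982, 0.188, -0.0]
wrist_force: [0.1, -1.2, 0.2]
grip_width: 0.087
```

Call:
{"method": "carry_out", "body": {
  "series": [
    [24,-23,0,0,0,-0.123,1],
    [49,-46,0,0,0,-0.246,1],
    [73,-68,0,0,0,-0.368,1],
    [98,-91,0,0,0,-0.491,1],
    [122,-114,0,0,0,-0.614,1]
  ]
}}

```text
clock: 1.77
eef_pos: [0.5162, 0.0252, 0.2623]
orientation: [-0.0, 0.878, 0.479, -0.0]
wrist_force: [0.1, -1.5, 0.4]
grip_width: 0.087
```

Call:
{"method": "carry_out", "body": {
  "series": [
    [0,0,0,0,0,-0.123,1],
    [0,0,0,0,0,-0.246,1],
    [0,0,0,0,0,-0.368,1],
    [0,0,0,0,0,-0.491,1],
    [0,0,0,0,0,-0.614,1]
  ]
}}

```text
clock: 2.18
eef_pos: [0.5155, 0.0238, 0.2621]
orientation: [-0.0, 0.692, 0.722, -0.0]
wrist_force: [-0.4, -0.3, 1.1]
grip_width: 0.0867
```

```bash
cat >> h.py <<'E'
def plan(xyz,jaw_deg,tilt_deg=0):
    """shift (mm) and rotvec in current tool frame to reach TCP xyz, jaw axis (tool y) at jaw_deg in world, tool leaning back tilt_deg (tip forward, +x)"""
    s=state(); a,x,y,z=s['orientation']; C=R.from_quat([x,y,z,a])
    j=np.radians(jaw_deg); Y=np.array([np.cos(j),np.sin(j),0]); Z=np.array([0,0,-1.]); T=R.from_matrix(np.c_[np.cross(Y,Z),Y,Z])
    T=R.from_euler('y',-tilt_deg,degrees=True)*T
    e=C.as_matrix(); print('t',round(float(s['clock']),2),'tcp',np.round(s['eef_pos'],4),'jaw',np.degrees(np.arctan2(e[1,1],e[0,1])).round(1),'toolz',e[:,2].round(3),'F',np.round(s['wrist_force'],1),'w',round(float(s['grip_width']),4))
    print(' shift',(C.inv().apply(np.array(xyz)-s['eef_pos'])*1000).round(1),'rot',(C.inv()*T).as_rotvec().round(3))
E
python3 -c "
from h import *
plan([.517,.024,.14],2)"
```

```text
t 2.18 tcp [0.5155 0.0238 0.2621] jaw 2.4 toolz [-0.001  0.    -1.   ] F [-0.4 -0.3  1.1] w 0.0867
 shift [1.000e-01 1.600e+00 1.221e+02] rot [-0.001 -0.     0.008]
```

Call:
{"method": "carry_out", "body": {
  "series": [
    [0,1,30,0,0,0,1],
    [0,2,60,0,0,0,1],
    [0,2,90,0,0,0,1],
    [0,2,112,0,0,0,1],
    [0,2,122,0,0,0,1]
  ]
}}

```text
clock: 2.6
eef_pos: [0.5155, 0.0239, 0.1375]
orientation: [-0.003, 0.694, 0.72, -0.002]
wrist_force: [-0.6, -0.2, 0.4]
grip_width: 0.0871
```

Call:
{"method": "carry_out", "body": {
  "series": [
    [0,0,0,0,0,0,-1],
    [0,0,0,0,0,0,-1],
    [0,0,0,0,0,0,-1],
    [0,0,0,0,0,0,-1],
    [0,0,0,0,0,0,-1]
  ],
  "newtons": 15
}}

```text
clock: 3.02
eef_pos: [0.5189, 0.0234, 0.1419]
orientation: [0.001, 0.694, 0.72, 0.001]
wrist_force: [0.1, 0.1, 0.5]
grip_width: 0.0617
```

Call:
{"method": "carry_out", "body": {
  "series": [
    [0,0,0,0,0,0,-1],
    [0,0,0,0,0,0,-1],
    [0,0,-4,0,0,0,-1],
    [0,0,-12,0,0,0,-1],
    [0,0,-24,0,0,0,-1]
  ]
}}

```text
clock: 3.43
eef_pos: [0.5172, 0.0237, 0.1646]
orientation: [-0.001, 0.694, 0.72, -0.001]
wrist_force: [-1.0, -0.2, -0.6]
grip_width: 0.0301
```

The fingers were slower than I allowed for and closed during the lift, so the grip is too high. I'll go back down with a slight opening and grip again.

Call:
{"method": "carry_out", "body": {
  "series": [
    [0,0,2,0,0,0,-1],
    [0,0,8,0,0,0,-0.2],
    [0,0,16,0,0,0,0],
    [0,0,26,0,0,0,0],
    [0,0,26,0,0,0,0]
  ]
}}

```text
clock: 3.85
eef_pos: [0.5158, 0.0238, 0.1358]
orientation: [-0.002, 0.694, 0.72, -0.002]
wrist_force: [-0.3, 0.8, 0.4]
grip_width: 0.0417
```

Call:
{"method": "carry_out", "body": {
  "series": [
    [0,0,0,0,0,0,-1],
    [0,0,0,0,0,0,-1],
    [0,0,0,0,0,0,-1],
    [0,0,0,0,0,0,-1],
    [0,0,0,0,0,0,-1]
  ]
}}

```text
clock: 4.27
eef_pos: [0.5179, 0.0235, 0.1386]
orientation: [-0.0, 0.694, 0.72, -0.0]
wrist_force: [-0.6, 0.7, -1.4]
grip_width: 0.0301
```

Call:
{"method": "carry_out", "body": {
  "series": [
    [0,0,0,0,0,0,-1],
    [0,0,0,0,0,0,-1],
    [0,0,-2,0,0,0,-1],
    [0,0,-6,0,0,0,-1],
    [0,0,-14,0,0,0,-1]
  ]
}}

```text
clock: 4.68
eef_pos: [0.5173, 0.0236, 0.1524]
orientation: [-0.001, 0.694, 0.72, -0.001]
wrist_force: [-0.7, -0.5, -2.4]
grip_width: 0.03
```

```bash
python3 -c "
from h import *
plan([.505,.308,.075],0)
grab('wrist','w1')
f=grab('scene');c=cv2.resize(f['img'][110:240,150:320],None,fx=3,fy=3)
cv2.imwrite('pics/s1.png',c[:,:,::-1])"
```

```text
t 4.68 tcp [0.5173 0.0236 0.1524] jaw 2.1 toolz [-0.002  0.    -1.   ] F [-0.7 -0.5 -2.4] w 0.03
 shift [284.6  -1.9  77.5] rot [-0.002 -0.     0.036]
```

View pics/s1.png

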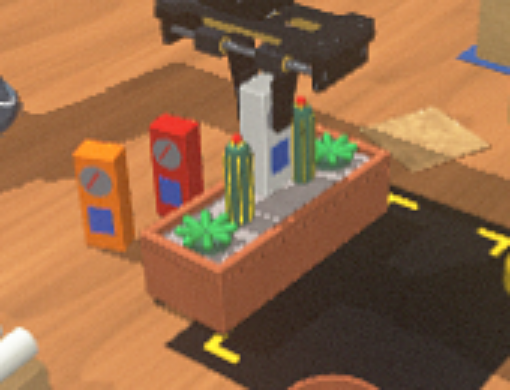

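Call:
{"method": "carry_out", "body": {
  "series": [
    [0,0,-20,0,0,0,-1],
    [0,0,-45,0,0,0,-1],
    [0,0,-72,0,0,0,-1],
    [0,0,-95,0,0,0,-1],
    [0,0,-110,0,0,0,-1]
  ]
}}

```text
clock: 5.2
eef_pos: [0.5189, 0.0234, 0.2654]
orientation: [0.002, 0.694, 0.72, 0.001]
wrist_force: [0.3, 0.4, -1.5]
grip_width: 0.0298
```

Call:
{"method": "carry_out", "body": {
  "series": [
    [15,0,0,0,0,0,-1],
    [40,0,0,0,0,0,-1],
    [70,-1,0,0,0,0,-1],
    [105,-1,0,0,0,0,-1],
    [140,-1,0,0,0,0,-1]
  ]
}}

```text
clock: 5.62
eef_pos: [0.5116, 0.1644, 0.2629]
orientation: [0.0, 0.695, 0.719, 0.0]
wrist_force: [0.4, -0.3, -1.3]
grip_width: 0.0301
```

Call:
{"method": "carry_out", "body": {
  "series": [
    [35,0,0,0,0,0,-1],
    [70,0,0,0,0,0,-1],
    [105,-1,0,0,0,0,-1],
    [130,-1,0,0,0,0,-1],
    [144,-1,0,0,0,0,-1]
  ]
}}

```text
clock: 6.03
eef_pos: [0.505, 0.3103, 0.2627]
orientation: [-0.0, 0.693, 0.721, 0.001]
wrist_force: [-0.1, -0.8, -2.5]
grip_width: 0.0296
```

Call:
{"method": "carry_out", "body": {
  "series": [
    [0,0,20,0,0,0,-1],
    [0,0,55,0,0,0,-1],
    [0,0,95,0,0,0,-1],
    [0,0,130,0,0,0,-1],
    [0,0,150,0,0,0,-1]
  ]
}}

```text
clock: 6.45
eef_pos: [0.5035, 0.3057, 0.1089]
orientation: [-0.001, 0.694, 0.72, -0.003]
wrist_force: [0.5, -0.4, -1.1]
grip_width: 0.0294
```

Call:
{"method": "carry_out", "body": {
  "series": [
    [0,0,12,0,0,0,-1],
    [0,0,24,0,0,0,-1],
    [0,0,32,0,0,0,-1],
    [0,0,34,0,0,0,-1],
    [0,0,34,0,0,0,-1]
  ]
}}

```text
clock: 6.87
eef_pos: [0.5059, 0.3071, 0.0785]
orientation: [0.0, 0.694, 0.72, -0.0]
wrist_force: [0.3, 0.2, -0.5]
grip_width: 0.0299
```

Call:
{"method": "carry_out", "body": {
  "series": [
    [0,0,2,0,0,0,-1],
    [0,0,3,0,0,0,-1],
    [0,0,4,0,0,0,-1],
    [0,0,4,0,0,0,-1],
    [0,0,4,0,0,0,-1]
  ]
}}

```text
clock: 7.28
eef_pos: [0.5059, 0.3074, 0.075]
orientation: [0.0, 0.694, 0.72, 0.0]
wrist_force: [-0.1, 0.4, -0.5]
grip_width: 0.03
```

```bash
python3 -c "
from h import *
plan([.505,.308,.075],0)
f=grab('scene');c=cv2.resize(f['img'][90:200,230:370],None,fx=4,fy=4)
cv2.imwrite('pics/s2.png',c[:,:,::-1])"
```

```text
t 7.28 tcp [0.5059 0.3074 0.075 ] jaw 2.1 toolz [ 0.001  0.    -1.   ] F [-0.1  0.4 -0.5] w 0.03
 shift [ 0.6 -0.8 -0. ] rot [ 0.001 -0.     0.036]
```

View pics/s2.png

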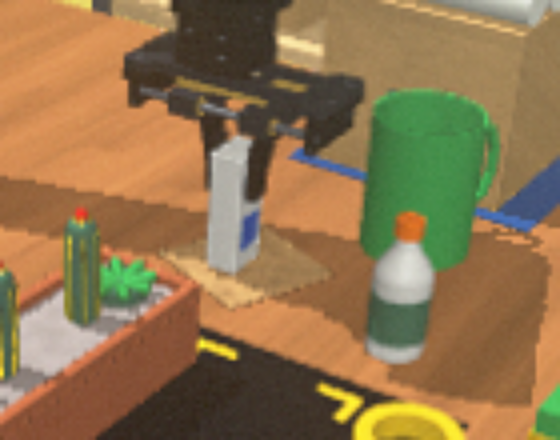

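The thermometer is just above the pad with its base at about crop (232,262), and the jug is clear. I'll touch down.

Call:
{"method": "carry_out", "body": {
  "series": [
    [0,0,1,0,0,0,-1],
    [0,0,1,0,0,0,-1],
    [0,0,2,0,0,0,-1],
    [0,0,2,0,0,0,-1]
  ]
}}

```text
clock: 7.67
eef_pos: [0.5058, 0.3073, 0.0725]
orientation: [0.0, 0.694, 0.72, 0.0]
wrist_force: [0.2, -0.6, -2.1]
grip_width: 0.0296
```

Call:
{"method": "carry_out", "body": {
  "series": [
    [0,0,1,0,0,0,-1],
    [0,0,1,0,0,0,-1],
    [0,0,2,0,0,0,-1],
    [0,0,2,0,0,0,-1]
  ]
}}

```text
clock: 8.0
eef_pos: [0.5059, 0.3074, 0.0724]
orientation: [0.0, 0.694, 0.72, 0.0]
wrist_force: [-2.6, -0.6, 10.0]
grip_width: 0.0301
```

Call:
{"method": "carry_out", "body": {
  "series": [
    [0,0,-1,0,0,0,-1],
    [0,0,-1,0,0,0,0.3],
    [0,0,-1,0,0,0,0.3],
    [0,0,-1,0,0,0,0.3],
    [0,0,-1,0,0,0,0.3]
  ]
}}

```text
clock: 8.42
eef_pos: [0.5057, 0.3073, 0.0713]
orientation: [-0.0, 0.694, 0.72, -0.0]
wrist_force: [0.9, 0.7, -0.4]
grip_width: 0.0488
```

Call:
{"method": "carry_out", "body": {
  "series": [
    [0,0,0,0,0,0,0.3],
    [0,0,-15,0,0,0,0.3],
    [0,0,-45,0,0,0,0.3],
    [0,0,-80,0,0,0,0.3],
    [0,0,-120,0,0,0,-1]
  ]
}}

```text
clock: 8.83
eef_pos: [0.5044, 0.3067, 0.1911]
orientation: [-0.001, 0.694, 0.72, -0.002]
wrist_force: [0.7, 0.3, -0.2]
grip_width: 0.0543
```

```bash
python3 -c "
from h import *
# right push point start: standoff 25mm behind near face
yaw=np.radians(-.8);c=np.array([.521,.025])
Rm=np.array([[np.cos(yaw),-np.sin(yaw)],[np.sin(yaw),np.cos(yaw)]])
for y in(-.105,.105): print(c+Rm@[-.05,y])
plan([.435,-.08,.20],-90,15)
plan([.435,-.08,.20],-90,0)"
```

```text
[ 0.46953884 -0.07929166]
[0.4724709  0.13068787]
t 8.83 tcp [0.5044 0.3067 0.1911] jaw 2.1 toolz [-0.004 -0.002 -1.   ] F [ 0.7  0.3 -0.2] w 0.0543
 shift [-384.   -83.2   -8. ] rot [-0.212  0.207  1.596]
t 8.83 tcp [0.5044 0.3067 0.1911] jaw 2.1 toolz [-0.004 -0.002 -1.   ] F [ 0.7  0.3 -0.2] w 0.0543
 shift [-384.   -83.2   -8. ] rot [-0.002  0.005  1.607]
```

Call:
{"method": "carry_out", "body": {
  "series": [
    [-39,-8,-5,0,0,0.12,-1],
    [-78,-17,-10,0,0,0.24,-1],
    [-117,-25,-15,0,0,0.36,-1],
    [-156,-34,-20,0,0,0.48,-1],
    [-195,-42,-20,0,0,0.6,-1]
  ]
}}

```text
clock: 9.25
eef_pos: [0.4705, 0.1095, 0.2125]
orientation: [0.001, 0.877, 0.48, 0.001]
wrist_force: [-0.0, -1.2, -0.4]
grip_width: 0.0245
```

Call:
{"method": "carry_out", "body": {
  "series": [
    [-36,15,0,0,0,0.12,-1],
    [-72,29,0,0,0,0.24,-1],
    [-108,44,0,0,0,0.36,-1],
    [-144,58,0,0,0,0.48,-1],
    [-179,73,0,0,0,0.6,-1]
  ]
}}

```text
clock: 9.67
eef_pos: [0.4359, -0.081, 0.2116]
orientation: [-0.0, 0.98, 0.199, 0.0]
wrist_force: [1.3, -0.7, -0.1]
grip_width: 0.0008
```

Call:
{"method": "carry_out", "body": {
  "series": [
    [0,0,0,0,0,0.12,-1],
    [0,0,0,0,0,0.24,-1],
    [0,0,0,0,0,0.36,-1],
    [0,0,0,0,0,0.4,-1]
  ]
}}

```text
clock: 10.0
eef_pos: [0.4365, -0.08, 0.2115]
orientation: [-0.0, 1.0, 0.0, -0.0]
wrist_force: [-0.2, -0.1, 0.1]
grip_width: 0.0003
```

Call:
{"method": "carry_out", "body": {
  "series": [
    [0,0,0,0,0.09,0,-1],
    [0,0,0,0,0.18,0,-1],
    [0,0,0,0,0.262,0,-1],
    [0,0,0,0,0.262,0,-1]
  ]
}}

```text
clock: 10.33
eef_pos: [0.4327, -0.0777, 0.2104]
orientation: [-0.002, 0.992, 0.002, 0.129]
wrist_force: [-0.9, 0.1, -1.0]
grip_width: 0.0006
```

```bash
python3 -c "
from h import *
f=grab('top','t1');grab('wrist','w2')
plan([.435,-.079,.055],-90,15)
c=f['img'][140:300,112:312]
cv2.imwrite('pics/t1c.png',cv2.resize(c,None,fx=4,fy=4,interpolation=cv2.INTER_CUBIC)[:,:,::-1])"
```

```text
t 10.43 tcp [ 0.4364 -0.0796  0.2116] jaw -89.7 toolz [ 0.258  0.002 -0.966] F [0.5 0.2 0.5] w 0.0008
 shift [-41.7  -0.6 151. ] rot [-0.002  0.001  0.005]
```

View pics/t1c.png

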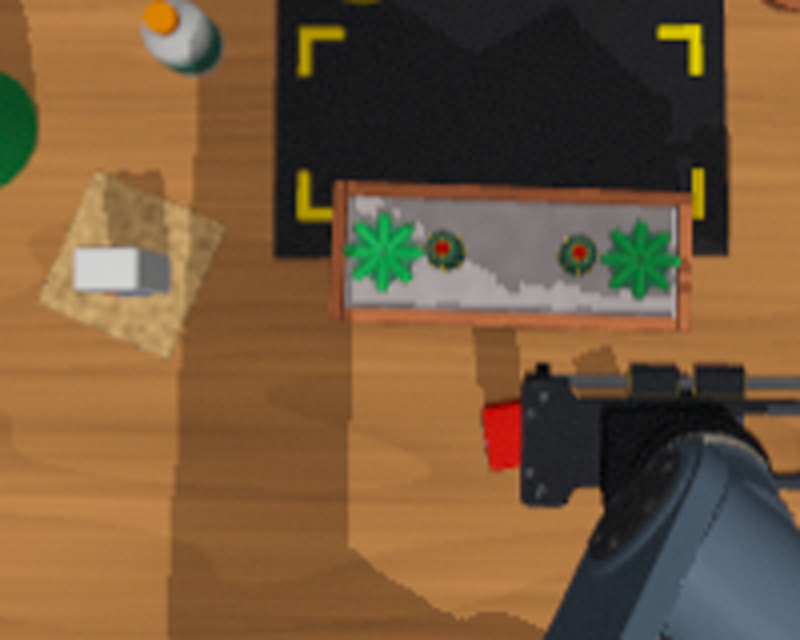

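The thermometer stands on the pad at crop (105,270), about 2 cm from the pad's centre, and upright as seen from the camera. The gripper is clear of the trough. Next I descend behind the right corner with a smaller tilt, to clear the orange block.

Call:
{"method": "carry_out", "body": {
  "series": [
    [-2,0,25,0,-0.03,0,-1],
    [-8,0,60,0,-0.06,0,-1],
    [-16,0,95,0,-0.087,0,-1],
    [-25,0,130,0,-0.087,0,-1],
    [-31,0,152,0,-0.087,0,-1]
  ]
}}

```text
clock: 10.85
eef_pos: [0.4481, -0.0797, 0.0539]
orientation: [-0.0, 0.996, 0.004, 0.087]
wrist_force: [0.6, 1.6, -0.2]
grip_width: 0.0007
```

```bash
cat >> h.py <<'E'
def rect(f,z=.08):
    "top-down metric view at height z: 1 mm/px, row 0 = x .80, col 0 = y .25"
    rr,cc=np.mgrid[0:400,0:440]; P=np.c_[.80-rr.ravel()/1000,.25-cc.ravel()/1000,np.full(rr.size,z)]
    m=proj(f,P).astype(np.float32).reshape(400,440,2); return cv2.remap(f['img'],m[...,0],m[...,1],cv2.INTER_CUBIC)
REF=(.5209,.0252,-.9) # pose in t1
def track(save=None):
    f=grab('top',save); g=rect(f)
    r=cv2.cvtColor(cv2.imread('pics/t1.png'),cv2.COLOR_BGR2RGB); f0=dict(f,img=r); g0=rect(f0)
    def flowers(g):
        h=g.astype(int); m=((h[...,0]>150)&(h[...,1]<90)&(h[...,2]<90)).astype(np.uint8)
        n,_,st,ce=cv2.connectedComponentsWithStats(m); 
        c=sorted([tuple(ce[i]) for i in range(1,n) if 20<st[i,4]<400]); return c
    a,b=flowers(g0),flowers(g)
    if len(a)!=2 or len(b)!=2: print('flowers',a,b); return
    a,b=np.array(a),np.array(b); t=np.arctan2(*(b[1]-b[0])[::-1])-np.arctan2(*(a[1]-a[0])[::-1])
    # mask: trough region in ref (rim height) ; ECC from flower guess
    M=np.array([[np.cos(t),-np.sin(t)],[np.sin(t),np.cos(t)]]); tr=b.mean(0)-M@a.mean(0)
    W=np.c_[M,tr].astype(np.float32)
    c0=np.array([(.25-REF[1])*1000,(.80-REF[0])*1000]); mask=np.zeros(g0.shape[:2],np.uint8)
    cv2.fillPoly(mask,[cv2.boxPoints((tuple(c0),(266,106),REF[2]*-1)).astype(int)],255)
    try: cc,W=cv2.findTransformECC(g0[...,0],g[...,0],W,cv2.MOTION_EUCLIDEAN,(3,200,1e-6),mask,5)
    except cv2.error as e: print('ecc fail'); cc=0
    c=W@np.r_[c0,1]; yaw=REF[2]-np.degrees(np.arctan2(W[1,0],W[0,0]))
    X,Y=.8-c[1]/1000,.25-c[0]/1000; ps=np.radians(yaw); lead=260*np.sin(ps)
    print('trough x %.4f y %.4f yaw %.2f (flower yaw %.1f) cc %.2f; right leads %.1f mm'%(X,Y,yaw,REF[2]-np.degrees(t),cc,lead))
    Rm=np.array([[np.cos(ps),-np.sin(ps)],[np.sin(ps),np.cos(ps)]])
    print(' near_left',(np.array([X,Y])+Rm@[-.05,.105]).round(4),'near_right',(np.array([X,Y])+Rm@[-.05,-.105]).round(4))
    return X,Y,yaw
E
python3 -c "
from h import *
track()
plan([.460,-.079,.057],-90,10)"
```

```text
flowers [(np.float64(174.61764705882354), np.float64(273.8529411764706)), (np.float64(220.08615384615385), np.float64(393.1907692307692)), (np.float64(273.1), np.float64(275.5)), (np.float64(411.35483870967744), np.float64(18.677419354838708)), (np.float64(416.9047619047619), np.float64(83.33333333333333)), (np.float64(435.2083333333333), np.float64(90.625))] [(np.float64(174.73333333333332), np.float64(274.38666666666666)), (np.float64(232.10714285714286), np.float64(387.39285714285717)), (np.float64(273.02777777777777), np.float64(275.27777777777777)), (np.float64(411.6818181818182), np.float64(19.295454545454547))]
t 10.9 tcp [ 0.446  -0.0788  0.051 ] jaw -89.5 toolz [ 0.167  0.005 -0.986] F [-1.2 -0.1 -2.9] w 0.0005
 shift [14.8  0.3 -3.6] rot [-0.005  0.007  0.007]
```

Call:
{"method": "carry_out", "body": {
  "series": [
    [4,0,-4,0,0,0,-1],
    [8,0,-3,0,0,0,-1],
    [12,0,-2,0,0,0,-1],
    [16,0,-1,0,0,0,-1],
    [21,0,0,0,0,0,-1]
  ]
}}

```text
clock: 11.32
eef_pos: [0.4637, -0.078, 0.0606]
orientation: [-0.002, 0.996, 0.004, 0.084]
wrist_force: [-12.6, -6.2, 6.8]
grip_width: 0.0007
```

Call:
{"method": "carry_out", "body": {
  "series": [
    [4,0,1,0,0,0,-1],
    [8,0,1,0,0,0,-1],
    [12,0,2,0,0,0,-1],
    [15,0,2,0,0,0,-1],
    [17,0,3,0,0,0,-1]
  ]
}}

```text
clock: 11.73
eef_pos: [0.4811, -0.0777, 0.0605]
orientation: [-0.002, 0.996, 0.004, 0.084]
wrist_force: [-11.5, -4.2, 6.3]
grip_width: 0.0005
```

```bash
sed -i "s/if 20<st\[i,4\]<400\]/if 20<st[i,4]<400 and 120<ce[i][1]<310 and 100<ce[i][0]<340]/" h.py; python3 -c "
from h import *
track('t2')
plan([.460,-.079,.057],-90,10)"
```

```text
trough x 0.5345 y 0.0299 yaw 4.01 (flower yaw 3.8) cc 0.53; right leads 18.2 mm
 near_left [0.4772 0.1312] near_right [ 0.4919 -0.0783]
t 11.78 tcp [ 0.481  -0.0777  0.0605] jaw -89.5 toolz [ 0.167  0.004 -0.986] F [-9.8 -3.5  3.9] w 0.0003
 shift [-21.3   1.1  -0.1] rot [-0.004  0.006  0.009]
```

Call:
{"method": "carry_out", "body": {
  "series": [
    [3,0,1,0,0,0,-1],
    [6,0,3,0,0,0,-1],
    [9,0,4,0,0,0,-1],
    [12,0,5,0,0,0,-1],
    [15,0,6,0,0,0,-1]
  ]
}}

```text
clock: 12.2
eef_pos: [0.4927, -0.0761, 0.0573]
orientation: [-0.003, 0.997, 0.005, 0.08]
wrist_force: [-16.5, -4.3, 12.7]
grip_width: 0.0005
```

Call:
{"method": "carry_out", "body": {
  "series": [
    [0,0,0,0,0,0,-1],
    [-15,0,-3,0,0,0,-1],
    [-35,0,-6,0,0,0,-1]
  ]
}}

```text
clock: 12.45
eef_pos: [0.4671, -0.0803, 0.0585]
orientation: [0.001, 0.996, 0.004, 0.09]
wrist_force: [0.4, -0.1, 0.4]
grip_width: 0.0004
```

```bash
python3 -c "
from h import *
X,Y,yaw=track('t3')
plan([.440,.140,.057],-90,10)"
```

```text
trough x 0.5429 y 0.0317 yaw 6.99 (flower yaw 6.7) cc 0.76; right leads 31.6 mm
 near_left [0.4805 0.1298] near_right [ 0.506  -0.0786]
t 12.5 tcp [ 0.4605 -0.0778  0.0575] jaw -89.5 toolz [ 0.171  0.003 -0.985] F [-3.4  1.2 -0. ] w 0.0008
 shift [ -18.7 -218.    -2.3] rot [-0.003  0.003  0.007]
```

Call:
{"method": "carry_out", "body": {
  "series": [
    [-2,-10,-20,0,0,0,-1],
    [-2,-45,-30,0,0,0,-1],
    [-2,-85,-30,0,0,0,-1],
    [-2,-126,-30,0,0,0,-1],
    [-2,-165,-30,0,0,0,-1]
  ]
}}

```text
clock: 12.92
eef_pos: [0.4577, 0.0872, 0.0875]
orientation: [0.0, 0.996, 0.003, 0.089]
wrist_force: [-0.1, -1.3, 0.5]
grip_width: -0.0001
```

Call:
{"method": "carry_out", "body": {
  "series": [
    [0,-25,0,0,0,0,-1],
    [0,-38,5,0,0,0,-1],
    [-2,-38,15,0,0,0,-1],
    [-3,-38,25,0,0,0,-1],
    [-3,-38,30,0,0,0,-1]
  ]
}}

```text
clock: 13.33
eef_pos: [0.4592, 0.1247, 0.0563]
orientation: [-0.0, 0.996, 0.004, 0.088]
wrist_force: [-0.4, 0.2, -1.0]
grip_width: 0.0001
```

```bash
python3 -c "
from h import *
plan([.470,.125,.057],-90,10)"
```

```text
t 13.33 tcp [0.4592 0.1247 0.0563] jaw -89.5 toolz [ 0.176  0.001 -0.984] F [-0.4  0.2 -1. ] w 0.0001
 shift [10.7 -0.3  1.2] rot [-0.001 -0.002  0.008]
```

Call:
{"method": "carry_out", "body": {
  "series": [
    [4,-1,1,0,0,0,-1],
    [9,-1,2,0,0,0,-1],
    [14,-1,3,0,0,0,-1],
    [19,-1,4,0,0,0,-1],
    [24,-1,4,0,0,0,-1]
  ]
}}

```text
clock: 13.75
eef_pos: [0.4727, 0.1247, 0.0551]
orientation: [0.0, 0.997, 0.004, 0.077]
wrist_force: [-15.4, 1.7, 5.9]
grip_width: 0.0005
```

Call:
{"method": "carry_out", "body": {
  "series": [
    [5,0,1,0,0,0,-1],
    [10,0,2,0,0,0,-1],
    [15,0,3,0,0,0,-1],
    [20,0,4,0,0,0,-1],
    [25,0,4,0,0,0,-1]
  ]
}}

```text
clock: 14.17
eef_pos: [0.4989, 0.1255, 0.0553]
orientation: [-0.0, 0.997, 0.003, 0.078]
wrist_force: [-6.7, 1.7, -3.8]
grip_width: 0.0006
```

```bash
python3 -c "
from h import *
track('t4')
plan([.530,.127,.057],-90,10)"
```

```text
flowers [(np.float64(174.61764705882354), np.float64(273.8529411764706)), (np.float64(273.1), np.float64(275.5))] [(np.float64(172.47058823529412), np.float64(234.27941176470588)), (np.float64(230.5909090909091), np.float64(291.1363636363636)), (np.float64(271.75), np.float64(233.4264705882353)), (np.float64(290.6904761904762), np.float64(291.0952380952381))]
t 14.22 tcp [0.5029 0.1253 0.0558] jaw -89.6 toolz [ 0.163  0.001 -0.987] F [-3.6  1.2 -2.3] w 0.0006
 shift [27.  -1.5  3.3] rot [-0.001  0.011  0.006]
```

```bash
sed -i "s/120<ce\[i\]\[1\]<310/(g is g0 or ce[i][1]<262) and 120<ce[i][1]<310/" h.py; python3 -c "
from h import *
track('t4')
plan([.530,.127,.057],-90,10)"
```

```text
trough x 0.5637 y 0.0269 yaw -0.13 (flower yaw -0.6) cc 0.37; right leads -0.6 mm
 near_left [0.514  0.1321] near_right [ 0.5135 -0.0779]
t 14.27 tcp [0.5036 0.1252 0.0559] jaw -89.6 toolz [ 0.165  0.001 -0.986] F [-5.   2.6 -3.4] w 0.0008
 shift [26.3 -1.6  3.2] rot [-0.001  0.009  0.006]
```

Call:
{"method": "carry_out", "body": {
  "series": [
    [4,-2,1,0,0,0,-1],
    [8,-4,1,0,0,0,-1],
    [12,-6,2,0,0,0,-1],
    [16,-7,3,0,0,0,-1],
    [20,-8,4,0,0,0,-1]
  ]
}}

```text
clock: 14.68
eef_pos: [0.5202, 0.1323, 0.055]
orientation: [0.0, 0.997, 0.003, 0.078]
wrist_force: [-15.0, -4.0, 10.8]
grip_width: 0.0003
```

Call:
{"method": "carry_out", "body": {
  "series": [
    [4,-1,1,0,0,0,-1],
    [7,-2,1,0,0,0,-1],
    [10,-2,2,0,0,0,-1],
    [12,-3,2,0,0,0,-1],
    [12,-3,2,0,0,0,-1]
  ]
}}

```text
clock: 15.1
eef_pos: [0.535, 0.1358, 0.0552]
orientation: [0.0, 0.997, 0.003, 0.081]
wrist_force: [-6.5, 0.5, -3.3]
grip_width: 0.0002
```

```bash
python3 -c "
from h import *
track('t5')
plan([.530,.127,.057],-90,10)"
```

```text
ecc fail
trough x 0.5848 y 0.0309 yaw -8.17 (flower yaw -8.2) cc 0.00; right leads -37.0 mm
 near_left [0.5502 0.142 ] near_right [ 0.5204 -0.0659]
t 15.15 tcp [0.535  0.1358 0.0551] jaw -89.7 toolz [ 0.162  0.    -0.987] F [-6.3 -0.4 -1. ] w 0.0005
 shift [-4.7  8.8 -2.7] rot [-0.     0.012  0.006]
```

Call:
{"method": "carry_out", "body": {
  "series": [
    [-15,0,-3,0,0,0,-1],
    [-40,0,-15,0,0,0,-1],
    [-60,30,-30,0,0,0,-1],
    [-60,70,-35,0,0,0,-1],
    [-60,110,-35,0,0,0,-1]
  ]
}}

```text
clock: 15.57
eef_pos: [0.4753, 0.0256, 0.0819]
orientation: [-0.0, 0.996, 0.005, 0.088]
wrist_force: [1.2, -0.9, 0.0]
grip_width: 0.0002
```

```bash
python3 -c "
from h import *
track('t6')
plan([.495,-.075,.057],-90,10)"
```

```text
trough x 0.5831 y 0.0319 yaw -7.67 (flower yaw -7.8) cc 0.37; right leads -34.7 mm
 near_left [0.5476 0.1426] near_right [ 0.5195 -0.0655]
t 15.62 tcp [0.4787 0.0176 0.0819] jaw -90.0 toolz [ 0.181 -0.003 -0.984] F [ 1.3 -2.7  0.1] w 0.001
 shift [11.4 92.5 27.7] rot [ 0.003 -0.007  0.001]
```

Call:
{"method": "carry_out", "body": {
  "series": [
    [2,30,0,0,0,0,-1],
    [4,65,0,0,0,0,-1],
    [8,87,10,0,0,0,-1],
    [13,87,28,0,0,0,-1],
    [13,87,28,0,0,0,-1]
  ]
}}

```text
clock: 16.03
eef_pos: [0.4963, -0.0637, 0.0542]
orientation: [0.0, 0.996, 0.001, 0.088]
wrist_force: [-0.0, 0.2, -0.8]
grip_width: 0.0004
```

```bash
python3 -c "
from h import *
plan([.550,-.069,.057],-90,10)"
```

```text
t 16.03 tcp [ 0.4963 -0.0637  0.0542] jaw -89.9 toolz [ 0.176 -0.    -0.984] F [-0.   0.2 -0.8] w 0.0004
 shift [53.4  5.4  6.7] rot [ 0.    -0.002  0.003]
```

Call:
{"method": "carry_out", "body": {
  "series": [
    [3,7,-1,0,0,0,-1],
    [9,7,0,0,0,0,-1],
    [15,7,1,0,0,0,-1],
    [20,7,2,0,0,0,-1],
    [25,7,3,0,0,0,-1]
  ]
}}

```text
clock: 16.45
eef_pos: [0.5133, -0.0651, 0.0561]
orientation: [-0.003, 0.997, 0.005, 0.081]
wrist_force: [-13.6, -3.5, 7.1]
grip_width: 0.0007
```

Call:
{"method": "carry_out", "body": {
  "series": [
    [5,0,1,0,0,0,-1],
    [10,0,2,0,0,0,-1],
    [15,0,3,0,0,0,-1],
    [20,0,4,0,0,0,-1],
    [25,0,4,0,0,0,-1]
  ]
}}

```text
clock: 16.87
eef_pos: [0.5387, -0.0652, 0.0563]
orientation: [-0.002, 0.997, 0.005, 0.081]
wrist_force: [-5.6, -2.6, -4.0]
grip_width: 0.0004
```

```bash
python3 -c "
from h import *
track('t7')
plan([.570,-.069,.057],-90,10)"
```

```text
trough x 0.5861 y 0.0839 yaw 29.09 (flower yaw -1.1) cc 0.47; right leads 126.4 mm
 near_left [0.4914 0.1514] near_right [ 0.5935 -0.0321]
t 16.92 tcp [ 0.5414 -0.0657  0.0567] jaw -89.5 toolz [ 0.167  0.004 -0.986] F [-4.5 -0.6 -3.2] w 0.0005
 shift [28.3  3.6  4.4] rot [-0.004  0.007  0.008]
```

Call:
{"method": "carry_out", "body": {
  "series": [
    [5,0,1,0,0,0,-1],
    [10,0,2,0,0,0,-1],
    [15,0,3,0,0,0,-1],
    [20,0,3,0,0,0,-1],
    [24,0,4,0,0,0,-1]
  ]
}}

```text
clock: 17.33
eef_pos: [0.5647, -0.0656, 0.0565]
orientation: [-0.002, 0.997, 0.005, 0.083]
wrist_force: [-7.9, -1.9, -0.1]
grip_width: 0.0003
```

```bash
sed -i "s/tr=b.mean(0)-M@a.mean(0)/k=.928; C=np.array([235.5,339.5]); fl=lambda p:C+(p-C)*k; tr=fl(b.mean(0))-M@fl(a.mean(0)); c0=np.array([(.25-REF[1])*1000,(.80-REF[0])*1000]); cf=M@c0+tr; print('flower xy %.4f %.4f'%(.8-cf[1]\/1000,.25-cf[0]\/1000))/" h.py; python3 -c "
from h import *
track('t8')
plan([.577,-.069,.057],-90,10)"
```

```text
flower xy 0.6164 0.0396
trough x 0.5807 y 0.0096 yaw -4.28 (flower yaw 4.7) cc 0.21; right leads -19.4 mm
 near_left [0.5387 0.118 ] near_right [ 0.523  -0.0914]
t 17.38 tcp [ 0.5658 -0.0657  0.0566] jaw -89.5 toolz [ 0.166  0.004 -0.986] F [-7.3 -0.5 -0.7] w 0.0004
 shift [11.1  3.4  1.4] rot [-0.004  0.007  0.009]
```

Call:
{"method": "carry_out", "body": {
  "series": [
    [4,0,1,0,0,0,-1],
    [7,0,1,0,0,0,-1],
    [9,0,1,0,0,0,-1],
    [10,0,1,0,0,0,-1],
    [10,0,1,0,0,0,-1]
  ]
}}

```text
clock: 17.8
eef_pos: [0.5753, -0.0656, 0.0569]
orientation: [-0.001, 0.997, 0.005, 0.083]
wrist_force: [-5.2, -1.3, -4.2]
grip_width: 0.0005
```

```bash
python3 -c "
from h import *
track('t9')
plan([.577,-.069,.057],-90,10)"
```

```text
flower xy 0.6232 0.0410
trough x 0.6233 y 0.0252 yaw 6.11 (flower yaw 6.5) cc 0.22; right leads 27.7 mm
 near_left [0.5624 0.1243] near_right [ 0.5847 -0.0845]
t 17.85 tcp [ 0.5753 -0.0656  0.0569] jaw -89.5 toolz [ 0.166  0.004 -0.986] F [-5.5 -2.6 -3.4] w 0.0005
 shift [1.7 3.4 0.2] rot [-0.004  0.008  0.009]
```

Call:
{"method": "carry_out", "body": {
  "series": [
    [2,0,0,0,0,0,-1],
    [3,0,0,0,0,0,-1],
    [-15,0,-3,0,0,0,-1],
    [-45,0,-15,0,0,0,-1],
    [-80,0,-35,0,0,0,-1]
  ]
}}

```text
clock: 18.27
eef_pos: [0.4955, -0.0678, 0.0786]
orientation: [0.0, 0.996, 0.005, 0.089]
wrist_force: [0.0, -0.5, -0.7]
grip_width: 0.0003
```

Call:
{"method": "carry_out", "body": {
  "series": [
    [-20,-15,0,0,0,0,-1],
    [-35,-50,0,0,0,0,-1],
    [-35,-90,0,0,0,0,-1],
    [-35,-130,0,0,0,0,-1],
    [-35,-170,0,0,0,0,-1]
  ]
}}

```text
clock: 18.68
eef_pos: [0.459, 0.1037, 0.0732]
orientation: [-0.0, 0.996, 0.003, 0.089]
wrist_force: [1.5, 0.1, 0.5]
grip_width: 0.0008
```

```bash
python3 -c "
from h import *
track('t10')
plan([.545,.140,.057],-90,10)
g=cv2.imread('pics/t10.png')[110:270,112:312]
cv2.imwrite('pics/t10c.png',cv2.resize(g,None,fx=4,fy=4,interpolation=cv2.INTER_CUBIC))"
```

```text
flower xy 0.6246 0.0414
ecc fail
trough x 0.6246 y 0.0414 yaw 7.01 (flower yaw 7.0) cc 0.00; right leads 31.7 mm
 near_left [0.5622 0.1395] near_right [ 0.5878 -0.0689]
t 18.73 tcp [0.4579 0.1106 0.0735] jaw -89.1 toolz [ 0.177  0.004 -0.984] F [0.9 2.9 0.3] w 0.0008
 shift [ 83.3 -28.1  31.7] rot [-0.004 -0.003  0.015]
```

View pics/t10c.png

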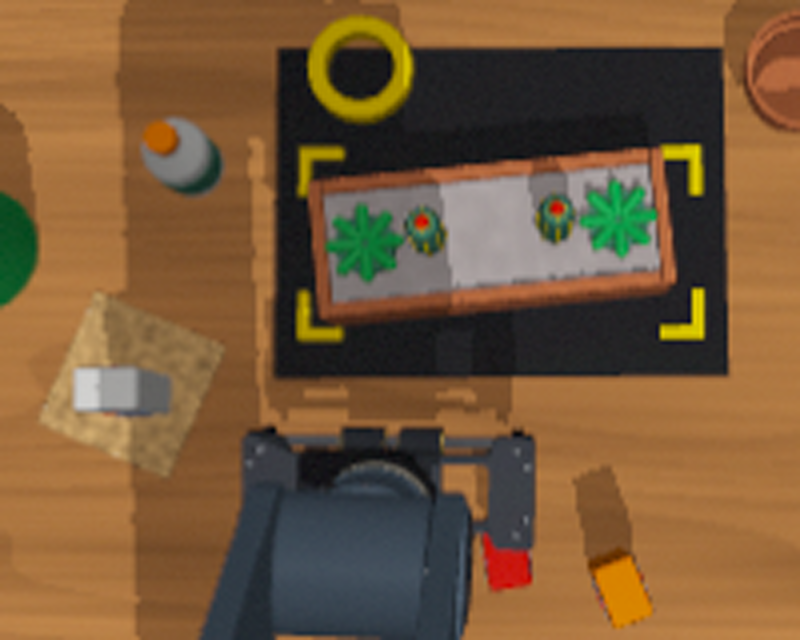

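The trough shows at crop (310,183)–(660,148)–(676,282)–(320,310), right end leading and almost inside the tape. All neighbours are in place.

```bash
python3 -c "
from h import *
f=grab('top')
q=lambda L,z:w(f,np.array([112,110])+(np.array(L)+.5)/4-.5,z)
P=q([(310,183),(660,148),(676,282),(320,310)],.08)[:,:2]
print(P.round(4).tolist(),P.mean(0)); d=P[1]-P[0]; y=np.arctan2(d[0],-d[1]);print(np.degrees(y),np.linalg.norm(d))
print('from front',P[:2].mean(0)-.05*np.array([np.cos(y),np.sin(y)]))
T=q([(312,161),(690,159),(690,326),(312,327)],0);print('tape',T.round(4)[:,:2].tolist(),T.mean(0))
"
```

```text
[[0.6577, 0.1742], [0.689, -0.0798], [0.5907, -0.0925], [0.5654, 0.164]] [0.62569075 0.04151918]
7.00824227665031 0.2559216584751524
from front [0.62373013 0.04114258]
tape [[0.6891, 0.1846], [0.697, -0.1101], [0.5659, -0.1113], [0.5595, 0.1804]] [0.62786334 0.03591712 0.        ]
```

Call:
{"method": "carry_out", "body": {
  "series": [
    [10,-30,3,0,0,0,-1],
    [40,-46,14,0,0,0,-1],
    [65,-46,26,0,0,0,-1],
    [76,-46,30,0,0,0,-1],
    [76,-46,30,0,0,0,-1]
  ]
}}

```text
clock: 19.2
eef_pos: [0.5431, 0.1488, 0.0569]
orientation: [-0.001, 0.996, 0.004, 0.091]
wrist_force: [-0.7, 0.0, -0.2]
grip_width: 0.0008
```

```bash
python3 -c "
from h import *
plan([.549,.157,.057],-90,10)"
```

```text
t 19.2 tcp [0.5431 0.1488 0.0569] jaw -89.6 toolz [ 0.181  0.002 -0.983] F [-0.7  0.  -0.2] w 0.0008
 shift [ 5.9 -8.1  1. ] rot [-0.002 -0.007  0.007]
```

Call:
{"method": "carry_out", "body": {
  "series": [
    [0,-5,0,0,0,0,-1],
    [3,-8,1,0,0,0,-1],
    [8,-8,2,0,0,0,-1],
    [13,-8,3,0,0,0,-1],
    [18,-8,4,0,0,0,-1]
  ]
}}

```text
clock: 19.62
eef_pos: [0.552, 0.1563, 0.0546]
orientation: [0.0, 0.997, 0.004, 0.082]
wrist_force: [-12.9, 0.1, 9.4]
grip_width: 0.0002
```

```bash
python3 -c "
from h import *
track('t11')
plan([.570,.157,.057],-90,10)"
```

```text
flower xy 0.6248 0.0414
ecc fail
trough x 0.6248 y 0.0414 yaw 6.81 (flower yaw 6.8) cc 0.00; right leads 30.8 mm
 near_left [0.5627 0.1397] near_right [ 0.5876 -0.0688]
t 19.67 tcp [0.5518 0.1562 0.0544] jaw -89.6 toolz [ 0.163  0.    -0.987] F [-7.8 -0.2  5. ] w 0.0007
 shift [18.4 -0.7  0.4] rot [-0.     0.011  0.007]
```

Call:
{"method": "carry_out", "body": {
  "series": [
    [4,0,1,0,0,0,-1],
    [8,0,1,0,0,0,-1],
    [12,0,2,0,0,0,-1],
    [14,0,2,0,0,0,-1],
    [14,0,2,0,0,0,-1]
  ]
}}

```text
clock: 20.08
eef_pos: [0.5651, 0.1568, 0.0539]
orientation: [-0.0, 0.997, 0.003, 0.081]
wrist_force: [-6.4, 3.8, -2.3]
grip_width: 0.0004
```

```bash
python3 -c "
from h import *
track('t12')
plan([.570,.157,.057],-90,10)"
```

```text
flower xy 0.6322 0.0397
trough x 0.5739 y 0.1429 yaw 60.72 (flower yaw 4.0) cc 0.45; right leads 226.8 mm
 near_left [0.4578 0.1506] near_right [0.641  0.0479]
t 20.13 tcp [0.5651 0.1567 0.0539] jaw -89.6 toolz [ 0.162  0.001 -0.987] F [-6.6  1.9 -2.6] w 0.0003
 shift [ 5.4 -0.2 -2.3] rot [-0.001  0.012  0.007]
```

Call:
{"method": "carry_out", "body": {
  "series": [
    [3,0,0,0,0,0,-1],
    [6,0,1,0,0,0,-1],
    [8,0,1,0,0,0,-1],
    [10,0,1,0,0,0,-1],
    [10,0,1,0,0,0,-1]
  ]
}}

```text
clock: 20.55
eef_pos: [0.5754, 0.1568, 0.0543]
orientation: [-0.0, 0.997, 0.003, 0.082]
wrist_force: [-5.7, 2.6, -2.7]
grip_width: 0.0009
```

Call:
{"method": "carry_out", "body": {
  "series": [
    [-10,0,-2,0,0,0,-1],
    [-30,0,-5,0,0,0,-1],
    [-60,0,-30,0,0,0,-1],
    [-85,0,-65,0,0,0,-1],
    [-110,0,-100,0,0,0,-1]
  ]
}}

```text
clock: 20.97
eef_pos: [0.4548, 0.1552, 0.1338]
orientation: [-0.0, 0.996, 0.003, 0.086]
wrist_force: [0.1, 1.5, 1.4]
grip_width: 0.0004
```

```bash
python3 -c "
from h import *
track('t13')
plan([.570,.157,.057],-90,0)
g=cv2.imread('pics/t13.png')[110:230,165:305]
cv2.imwrite('pics/t13c.png',cv2.resize(g,None,fx=5,fy=5,interpolation=cv2.INTER_CUBIC))"
```

```text
flowers [(np.float64(174.61764705882354), np.float64(273.8529411764706)), (np.float64(273.1), np.float64(275.5))] [(np.float64(160.52), np.float64(150.29333333333332)), (np.float64(209.39240506329114), np.float64(120.20253164556962)), (np.float64(213.0), np.float64(211.0)), (np.float64(259.5921052631579), np.float64(147.3421052631579))]
t 21.02 tcp [0.4492 0.1557 0.1379] jaw -89.5 toolz [ 0.171  0.001 -0.985] F [-4.5  0.8  1.7] w 0.0005
 shift [105.1  -0.4 100.4] rot [-0.    -0.172  0.008]
```

View pics/t13c.png

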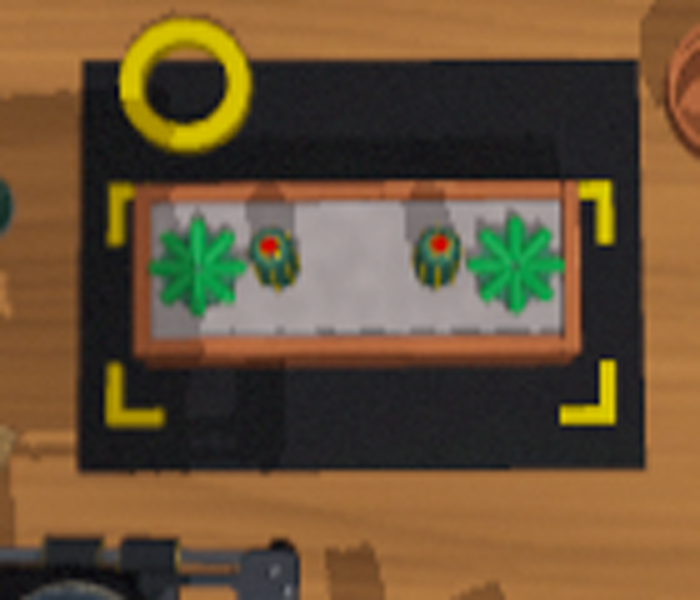

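The trough looks square inside the tape: rim crop (134,185)–(577,180)–(580,350)–(134,354). It sits a bit forward of centre. I'll quantify that.

```bash
python3 -c "
from h import *
f=grab('top')
q=lambda L,z:w(f,np.array([165,110])+(np.array(L)+.5)/5-.5,z)
P=q([(134,185),(577,180),(580,349),(134,354)],.08)[:,:2]
print(P.round(4).tolist(),P.mean(0)); d=P[1]-P[0]+P[2]-P[3]; y=np.arctan2(d[0],-d[1]);print('yaw',np.degrees(y),np.linalg.norm(P[1]-P[0]))
d=P[1]-P[0];n=P[:2].mean(0);print('front mid',n,'centre from front',n-.05*np.array([np.cos(y),np.sin(y)]))
T=q([(124,199),(599,197),(601,405),(121,408)],0)[:,:2];print('tape',T.round(4).tolist(),T.mean(0))
d=T[1]-T[0]+T[2]-T[3];m=np.arctan2(d[0],-d[1]);print('yaw',np.degrees(m))
u=np.array([np.cos(m),np.sin(m)]);v=np.array([-u[1],u[0]])
print('offset',(P.mean(0)-T.mean(0))@u,(P.mean(0)-T.mean(0))@v)
plan([.506,.307,.20],-90,0)
"
```

```text
[[0.6837, 0.1685], [0.6922, -0.0896], [0.5928, -0.0924], [0.5848, 0.1653]] [0.63839634 0.03795835]
yaw 1.8322217616877154 0.25825936144280315
front mid [0.68797906 0.03944335] centre from front [0.63800462 0.0378447 ]
tape [[0.6906, 0.1853], [0.6982, -0.1109], [0.5675, -0.1133], [0.56, 0.1829]] [0.62907807 0.03601003]
yaw 1.461826518420071
offset 0.009364940772735742 0.0017099670250286033
t 21.07 tcp [0.4528 0.1558 0.1369] jaw -89.5 toolz [ 0.175  0.001 -0.985] F [ 0.3 -0.5  0.4] w 0.0006
 shift [  64.7 -150.7  -52.6] rot [-0.001 -0.176  0.008]
```

Offset from the tape centre is 9 mm forward and 2 mm sideways, with 0.4° of yaw, so the trough is square inside. Next I fetch the thermometer, jaws along y.

Call:
{"method": "carry_out", "body": {
  "series": [
    [13,-30,-25,0,-0.04,0,1],
    [26,-60,-40,0,-0.09,0,1],
    [39,-90,-53,0,-0.14,0,1],
    [52,-120,-53,0,-0.175,0,1],
    [65,-151,-53,0,-0.175,0,1]
  ]
}}

```text
clock: 21.48
eef_pos: [0.5147, 0.3089, 0.1991]
orientation: [-0.001, 1.0, 0.003, 0.003]
wrist_force: [1.0, -0.8, -0.2]
grip_width: 0.0261
```

Call:
{"method": "carry_out", "body": {
  "series": [
    [0,0,0,0,0,-0.02,1],
    [0,0,0,0,0,-0.026,1],
    [0,0,0,0,0,-0.026,1],
    [0,0,0,0,0,-0.026,1],
    [0,0,0,0,0,-0.026,1]
  ]
}}

```text
clock: 21.9
eef_pos: [0.51, 0.3058, 0.1969]
orientation: [0.0, 1.0, 0.016, -0.001]
wrist_force: [0.1, -1.1, -0.4]
grip_width: 0.0591
```

```bash
python3 -c "
from h import *
plan([.506,.307,.073],-88,0)
f=grab('wrist','w3')
from scipy.spatial.transform import Rotation
b=np.array([.506,.307]);u=np.radians(2.1);M=np.array([[np.cos(u),-np.sin(u)],[np.sin(u),np.cos(u)]])
c=np.array([np.r_[b+M@[sx*.015,sy*.022],.114] for sx,sy in((1,1),(1,-1),(-1,-1),(-1,1))])
p=proj(f,c);print(p.round())
g=f['img'].copy();cv2.polylines(g,[p.astype(int)],True,(255,0,255),1)
cv2.imwrite('pics/w3o.png',g[:,:,::-1])"
```

```text
t 21.9 tcp [0.51   0.3058 0.1969] jaw -88.2 toolz [-0.001 -0.001 -1.   ] F [ 0.1 -1.1 -0.4] w 0.0591
 shift [ -3.8  -1.4 123.9] rot [ 0.001  0.001 -0.004]
[[226. 184.]
 [280. 184.]
 [279. 218.]
 [227. 218.]]
```

View pics/w3o.png

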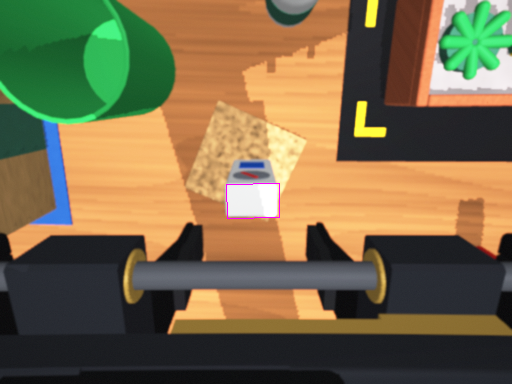

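Call:
{"method": "carry_out", "body": {
  "series": [
    [-4,-1,10,0,0,0,1],
    [-4,-1,30,0,0,0,1],
    [-4,-1,55,0,0,0,1],
    [-4,-1,85,0,0,0,1],
    [-4,-1,110,0,0,0,1]
  ]
}}

```text
clock: 22.37
eef_pos: [0.5064, 0.3071, 0.0864]
orientation: [0.0, 1.0, 0.016, 0.0]
wrist_force: [-0.3, -0.4, -0.7]
grip_width: 0.086
```

Call:
{"method": "carry_out", "body": {
  "series": [
    [0,0,8,0,0,0,1],
    [0,0,12,0,0,0,0.2],
    [0,0,14,0,0,0,-1],
    [0,0,14,0,0,0,-1],
    [0,0,14,0,0,0,-1]
  ]
}}

```text
clock: 22.78
eef_pos: [0.5077, 0.3083, 0.0748]
orientation: [-0.001, 1.0, 0.016, 0.001]
wrist_force: [-0.4, 0.8, -0.3]
grip_width: 0.068
```

Call:
{"method": "carry_out", "body": {
  "series": [
    [0,0,0,0,0,0,-1],
    [0,0,0,0,0,0,-1],
    [0,0,0,0,0,0,-1],
    [0,0,0,0,0,0,-1],
    [0,0,0,0,0,0,-1]
  ]
}}

```text
clock: 23.2
eef_pos: [0.5069, 0.3082, 0.074]
orientation: [-0.0, 1.0, 0.016, 0.0]
wrist_force: [1.0, 1.5, 3.4]
grip_width: 0.0442
```

Call:
{"method": "carry_out", "body": {
  "series": [
    [0,0,0,0,0,0,-1],
    [0,0,0,0,0,0,-1],
    [0,0,0,0,0,0,-1],
    [0,0,0,0,0,0,-1],
    [0,0,0,0,0,0,-1]
  ]
}}

```text
clock: 23.62
eef_pos: [0.5069, 0.3082, 0.0739]
orientation: [-0.0, 1.0, 0.016, 0.0]
wrist_force: [-0.4, 0.1, 5.3]
grip_width: 0.0438
```

Call:
{"method": "carry_out", "body": {
  "series": [
    [0,0,-10,0,0,0,-1],
    [0,0,-40,0,0,0,-1],
    [0,0,-80,0,0,0,-1],
    [0,0,-120,0,0,0,-1],
    [0,0,-155,0,0,0,-1]
  ]
}}

```text
clock: 24.03
eef_pos: [0.5064, 0.3079, 0.2304]
orientation: [-0.0, 1.0, 0.016, -0.0]
wrist_force: [0.4, 0.4, -1.9]
grip_width: 0.0442
```

Call:
{"method": "carry_out", "body": {
  "series": [
    [0,0,-25,0,0,0,-1],
    [10,14,-35,0,0,0,-1],
    [26,37,-35,0,0,0,-1],
    [45,64,-35,0,0,0,-1],
    [66,94,-35,0,0,0,-1]
  ]
}}

```text
clock: 24.45
eef_pos: [0.5751, 0.2161, 0.2638]
orientation: [-0.0, 1.0, 0.018, -0.0]
wrist_force: [-0.1, -0.6, -0.7]
grip_width: 0.0434
```

Call:
{"method": "carry_out", "body": {
  "series": [
    [22,31,0,0,0,0,-1],
    [44,62,0,0,0,0,-1],
    [66,94,0,0,0,0,-1],
    [88,125,0,0,0,0,-1],
    [106,151,0,0,0,0,-1]
  ]
}}

```text
clock: 24.87
eef_pos: [0.6874, 0.0661, 0.2629]
orientation: [0.0, 1.0, 0.016, -0.0]
wrist_force: [0.5, 0.9, 0.2]
grip_width: 0.0442
```

Call:
{"method": "carry_out", "body": {
  "series": [
    [12,16,0,0,0,0,-1],
    [19,26,0,0,0,0,-1],
    [21,29,0,0,0,0,-1],
    [21,29,0,0,0,0,-1],
    [21,29,0,0,0,0,-1]
  ]
}}

```text
clock: 25.28
eef_pos: [0.7074, 0.0418, 0.2631]
orientation: [-0.0, 1.0, 0.017, -0.001]
wrist_force: [0.3, 0.1, -0.7]
grip_width: 0.0438
```

```bash
python3 -c "
from h import *
plan([.709,.040,.075],-88.2,0)
f=grab('wrist','w4')"
```

```text
t 25.28 tcp [0.7074 0.0418 0.2631] jaw -88.1 toolz [-0.002  0.001 -1.   ] F [ 0.3  0.1 -0.7] w 0.0438
 shift [  1.9   2.  188. ] rot [-0.001  0.002  0.002]
```

View pics/w4.png

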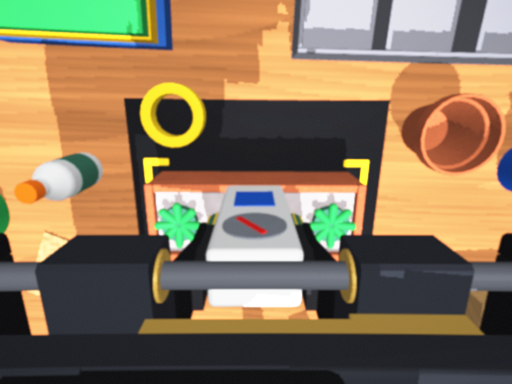

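The thermometer is held square in the jaws. The trough's front rim is at row ~172 (cols 157–363), and the roll and pot are clear. I'll cross-check the front edge from this view.

```bash
python3 -c "
from h import *
f=grab('wrist')
print(w(f,[(157,172),(363,172)],.08).round(4), w(f,[(148,163),(365,165)],0).round(4))
g=rect(grab('top','t14'));
# block base bottom-front check: near top edge of block in wrist (z ~ .263+.04)
print(w(f,[(212,303),(301,304)],.2631-.070+.110).round(4))"
```

```text
[[ 0.7012  0.1541  0.08  ]
 [ 0.7094 -0.0817  0.08  ]] [[ 0.694   0.1913  0.    ]
 [ 0.7017 -0.1125  0.    ]]
[[0.6948 0.0615 0.3031]
 [0.6958 0.0205 0.3031]]
```

```bash
python3 -c "
from h import *
f=grab('wrist')
y=np.radians(1.83);c=np.array([.638,.038]);M=np.array([[np.cos(y),-np.sin(y)],[np.sin(y),np.cos(y)]])
for z in(0,.08): print(z,proj(f,[np.r_[c+M@[.05,s*.13],z] for s in(1,-1)]).round(1), proj(f,[np.r_[c+M@[-.05,s*.13],z] for s in(1,-1)]).round(1))
Rm=cv2.Rodrigues(np.array(f['rvec'],float))[0];print('cam',-Rm.T@np.array(f['tvec']).ravel())
I=f['img']
for col in (175,340): print(col,[tuple(int(v) for v in I[r,col]) for r in range(160,202,2)])
for r in (180,): print([ (c_,tuple(int(v) for v in I[r,c_])) for c_ in list(range(140,166,3))+list(range(352,380,3))])
"
```

```text
0 [[164.  170.9]
 [348.1 171.5]] [[169.3 235.8]
 [342.2 236.4]]
0.08 [[144.5 186.3]
 [368.3 187. ]] [[152.2 263.1]
 [359.8 263.8]]
cam [0.7859103  0.04509583 0.4249599 ]
175 [(28, 30, 33), (30, 31, 33), (30, 30, 33), (28, 29, 32), (29, 30, 33), (55, 39, 37), (132, 70, 48), (152, 80, 53), (150, 77, 51), (150, 79, 52), (155, 81, 53), (159, 83, 55), (188, 101, 66), (229, 126, 82), (250, 159, 103), (254, 180, 119), (249, 217, 203), (242, 237, 238), (228, 220, 222), (228, 219, 221), (226, 215, 217)]
340 [(28, 29, 32), (28, 29, 32), (28, 30, 33), (28, 29, 33), (29, 29, 32), (33, 32, 34), (113, 61, 44), (151, 79, 51), (151, 78, 51), (156, 82, 55), (158, 83, 55), (162, 85, 55), (179, 93, 61), (250, 157, 102), (254, 185, 122), (254, 183, 120), (254, 211, 172), (253, 249, 249), (252, 250, 250), (252, 250, 250), (249, 245, 246)]
[(140, (36, 36, 40)), (143, (43, 41, 45)), (146, (255, 255, 63)), (149, (255, 255, 70)), (152, (232, 182, 57)), (155, (154, 81, 53)), (158, (155, 82, 55)), (161, (153, 79, 53)), (164, (155, 81, 53)), (352, (155, 81, 52)), (355, (153, 78, 53)), (358, (132, 85, 53)), (361, (255, 255, 74)), (364, (255, 255, 76)), (367, (214, 185, 55)), (370, (43, 43, 49)), (373, (44, 46, 50)), (376, (43, 44, 49)), (379, (225, 149, 93))]
```

The model projects to rows 171 and 186, and the image shows about 171 and 185, so the trough pose is confirmed. I'll lower the thermometer.

Call:
{"method": "carry_out", "body": {
  "series": [
    [1,2,15,0,0,0,-1],
    [1,2,45,0,0,0,-1],
    [1,2,80,0,0,0,-1],
    [1,2,110,0,0,0,-1],
    [1,2,130,0,0,0,-1]
  ]
}}

```text
clock: 25.9
eef_pos: [0.7073, 0.0397, 0.1302]
orientation: [-0.0, 1.0, 0.017, -0.002]
wrist_force: [-0.3, -0.7, -1.3]
grip_width: 0.0435
```

Call:
{"method": "carry_out", "body": {
  "series": [
    [0,0,15,0,0,0,-1],
    [0,0,30,0,0,0,-1],
    [0,0,42,0,0,0,-1],
    [0,0,50,0,0,0,-1],
    [0,0,53,0,0,0,-1]
  ]
}}

```text
clock: 26.32
eef_pos: [0.7087, 0.039, 0.0791]
orientation: [-0.0, 1.0, 0.017, -0.001]
wrist_force: [0.1, -0.5, -1.2]
grip_width: 0.0439
```

Call:
{"method": "carry_out", "body": {
  "series": [
    [0,0,1,0,0,0,-1],
    [0,0,2,0,0,0,-1],
    [0,0,3,0,0,0,-1],
    [0,0,3,0,0,0,-1],
    [0,0,3,0,0,0,-1]
  ]
}}

```text
clock: 26.73
eef_pos: [0.71, 0.0384, 0.0781]
orientation: [0.0, 1.0, 0.016, 0.001]
wrist_force: [0.6, -0.4, -1.2]
grip_width: 0.0439
```

```bash
python3 -c "
from h import *
plan([.708,.040,.071],-88.2,0)
f=grab('scene');c=cv2.resize(f['img'][115:255,190:340],None,fx=4,fy=4,interpolation=cv2.INTER_CUBIC)
cv2.imwrite('pics/s3.png',c[:,:,::-1])"
```

```text
t 26.73 tcp [0.71   0.0384 0.0781] jaw -88.1 toolz [ 0.001 -0.    -1.   ] F [ 0.6 -0.4 -1.2] w 0.0439
 shift [-2.  -1.6  7.1] rot [ 0.    -0.001  0.001]
```

View pics/s3.png

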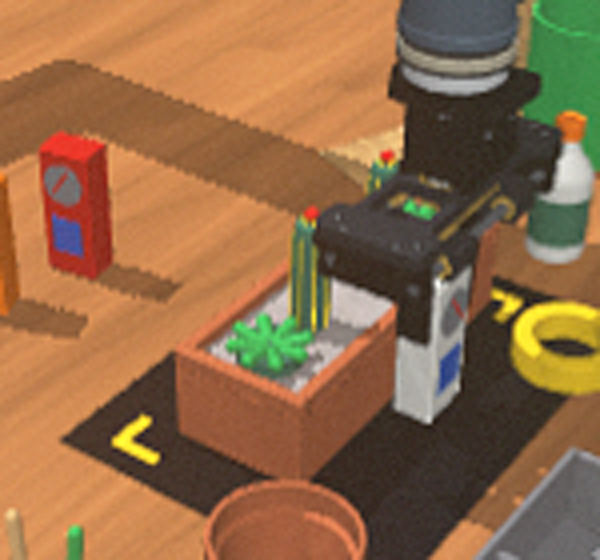

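The thermometer hangs about 8 mm above the table, dial outward, parallel to the front with a small gap. I'll move it 2 mm closer and touch down.

Call:
{"method": "carry_out", "body": {
  "series": [
    [-1,-1,1,0,0,0,-1],
    [-2,-1,2,0,0,0,-1],
    [-2,-1,4,0,0,0,-1],
    [-2,-1,5,0,0,0,-1],
    [-2,-1,5,0,0,0,-1]
  ]
}}

```text
clock: 27.2
eef_pos: [0.7072, 0.0394, 0.0719]
orientation: [-0.0, 1.0, 0.016, -0.0]
wrist_force: [0.7, -0.1, -1.7]
grip_width: 0.0439
```

Call:
{"method": "carry_out", "body": {
  "series": [
    [0,0,1,0,0,0,-1],
    [0,0,2,0,0,0,-1],
    [0,0,2,0,0,0,-1],
    [0,0,2,0,0,0,-1]
  ]
}}

```text
clock: 27.53
eef_pos: [0.7075, 0.0394, 0.0702]
orientation: [-0.0, 1.0, 0.016, -0.0]
wrist_force: [0.3, -0.3, -1.2]
grip_width: 0.0441
```

Call:
{"method": "carry_out", "body": {
  "series": [
    [0,0,1,0,0,0,-1],
    [0,0,2,0,0,0,-1],
    [0,0,2,0,0,0,-1],
    [0,0,2,0,0,0,-1]
  ]
}}

```text
clock: 27.87
eef_pos: [0.7078, 0.0395, 0.07]
orientation: [0.0, 1.0, 0.016, 0.0]
wrist_force: [-1.8, 0.1, 6.0]
grip_width: 0.0437
```

Contact, about 7 N. I'll release and go up.

Call:
{"method": "carry_out", "body": {
  "series": [
    [0,0,-1,0,0,0,-1],
    [0,0,-2,0,0,0,0.5],
    [0,0,-2,0,0,0,0.5],
    [0,0,-2,0,0,0,0.5],
    [0,0,-2,0,0,0,0.5]
  ]
}}

```text
clock: 28.28
eef_pos: [0.7076, 0.0394, 0.0702]
orientation: [-0.0, 1.0, 0.016, -0.0]
wrist_force: [-0.0, -0.4, 0.1]
grip_width: 0.0615
```

Call:
{"method": "carry_out", "body": {
  "series": [
    [0,0,0,0,0,0,0.5],
    [0,0,0,0,0,0,0.5],
    [0,0,-10,0,0,0,0.5],
    [0,0,-30,0,0,0,0.5],
    [0,0,-60,0,0,0,0.5]
  ]
}}

```text
clock: 28.7
eef_pos: [0.7053, 0.0396, 0.1283]
orientation: [-0.0, 1.0, 0.016, -0.003]
wrist_force: [0.7, 0.8, -0.6]
grip_width: 0.0654
```

Call:
{"method": "carry_out", "body": {
  "series": [
    [0,0,-30,0,0,0,0.5],
    [0,0,-70,0,0,0,0.5],
    [0,0,-110,0,0,0,0.5],
    [0,0,-125,0,0,0,0.5],
    [0,0,-125,0,0,0,0.5]
  ]
}}

```text
clock: 29.12
eef_pos: [0.7109, 0.0392, 0.2632]
orientation: [0.001, 1.0, 0.016, 0.007]
wrist_force: [0.1, -0.3, 0.5]
grip_width: 0.0653
```

Call:
{"method": "carry_out", "body": {
  "series": [
    [-35,0,0,0,0,0,0.5],
    [-70,20,0,0,0,0,0.5],
    [-100,50,0,0,0,0,0.5],
    [-130,80,0,0,0,0,0.5],
    [-155,110,0,0,0,0,0.5]
  ]
}}

```text
clock: 29.53
eef_pos: [0.5532, -0.0754, 0.2545]
orientation: [-0.0, 1.0, 0.017, -0.001]
wrist_force: [0.0, -0.5, 0.8]
grip_width: 0.0651
```

Call:
{"method": "carry_out", "body": {
  "series": [
    [-30,30,0,0,0,0,0.5],
    [-60,60,0,0,0,0,0.5],
    [-90,90,0,0,0,0,0.5],
    [-110,115,0,0,0,0,0.5],
    [-110,120,0,0,0,0,0.5]
  ]
}}

```text
clock: 29.95
eef_pos: [0.446, -0.2019, 0.2547]
orientation: [-0.0, 1.0, 0.014, -0.002]
wrist_force: [0.1, 0.6, 0.2]
grip_width: 0.0653
```

```bash
python3 -c "
from h import *
plan([.5,0,.25],-90)
a=grab('top','t15')['img'][110:230,165:305];b=grab('scene','s4')['img'][115:255,200:340]
cv2.imwrite('pics/fin.png',np.hstack([cv2.resize(a,(490,420),interpolation=cv2.INTER_CUBIC),cv2.resize(b,(300,300)).copy() if 0 else cv2.resize(b,(310,420),interpolation=cv2.INTER_CUBIC)])[:,:,::-1])"
```

```text
t 29.95 tcp [ 0.446  -0.2019  0.2547] jaw -88.4 toolz [-0.004  0.    -1.   ] F [0.1 0.6 0.2] w 0.0653
 shift [  59.6 -200.3    4.5] rot [-0.     0.004  0.028]
```

View pics/fin.png

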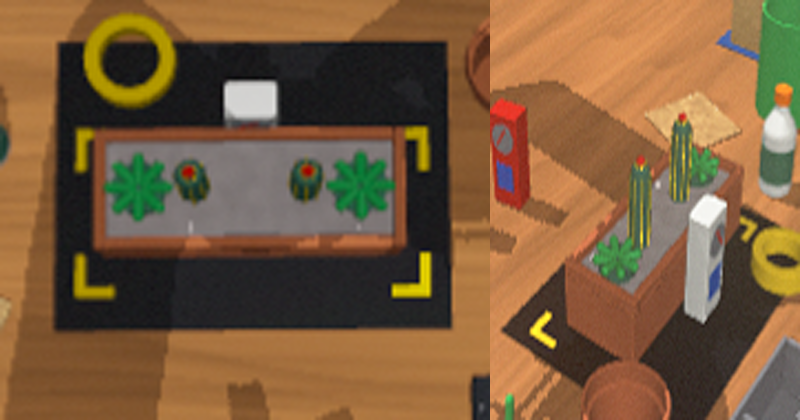

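The thermometer stands upright in front of the trough. Its top is at (224–277, 82–119) in the left panel. One last numeric check.

```bash
python3 -c "
from h import *
f=grab('top')
q=lambda L,z:w(f,np.array([165,110])+(np.array(L)+.5)/3.5-.5,z)[:,:2]
P=q([(224,82),(277,81.5),(277,118),(225,119)],.11);print(P.round(4).tolist(),P.mean(0).round(4))
T=q([(94,131),(404,127.5)],.08);print('front',T.round(4).tolist(),T.mean(0).round(4))
I=f['img'];import itertools
m=(I.min(2)>150).astype(np.uint8);m[:110]=0;m[150:]=0;m[:,:220]=0;m[:,255:]=0
c=max(cv2.findContours(m,0,2)[0],key=cv2.contourArea);print(cv2.minAreaRect(c), w(f,[cv2.minAreaRect(c)[0]],.11).round(4))
"
```

```text
[[0.7191, 0.0599], [0.7204, 0.0169], [0.6903, 0.0163], [0.6885, 0.0584]] [0.7046 0.0379]
front [[0.6823, 0.1682], [0.6908, -0.0898]] [0.6866 0.0392]
((236.0, 138.0), (10.0, 14.0), 90.0) [[0.7053 0.0387 0.11  ]]
```

```bash
python3 -c "
from h import *
print(order.sign_off())"
```

```text
the job is handed in; nothing more can be done
None
```

I did the whole job in the order asked and handed it in at about 30 s on the robot's clock; the hand-in gives no verdict.

- **Thermometer to pad:** My first grip closed too late and sat too high, so I re-gripped on the trough. I then stood the thermometer on the cork pad.
- **Walking the trough:** I used four pushes: right, left, right, then left to square it. The measured leads were about 32, 35 and 32 mm. The last push was at the very near-left corner rather than 25 mm in.
- **Trough at rest:** It is inside the tape, 0.4° off square. It sits 9 mm forward of the tape centre and 2 mm to the side, leaving about 6–7 mm to the front tape.
- **Thermometer in front:** It stands upright against the middle of the trough's front. The measured gap is about 3 mm, within about 1 mm of the middle, and it was set down parallel to within about 1°.
- **Forces and neighbours:** The highest wrist force read was about 21 N. I saw no other object move, and the arm ended clear of everything.

**Checks that disagreed:** My image-matching tracker often failed or jumped while the arm hid the trough. There I used the cactus flowers, the pushing contact and viewed rim corners instead, which agreed to about 2 mm. A quick reading of the trough's front from the wrist camera also disagreed at first, because I had taken the bottom edge for the rim. Projecting the trough's pose into that picture matched to about 1 pixel.

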